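Sort two leg ferrules on the gauge pin

TASK

Of the two steel leg ferrules, which look alike, find out on the gauge pin which one slides fully home and which one jams partway on a burr inside; never force them, a light push is enough. Leave the one that fits fully home on the gauge pin and stand the one that jams upright in the wooden tray, let go of both, and leave the other things on the bench where they are.

Things in the scene. Friction and masses are not known exactly. Their poses are not given: they have to be found in the camera images.
- ferrule_a: one of two outwardly identical steel leg ferrules: closed-top cap standing mouth down, 40 mm diameter (37 mm waist from 11 to 40 mm height), 58 mm tall, about 200 g; grip across its round sides. Origin: centre of the mouth rim (underside), z up. Mouth 22 mm wide. Exactly one of the two, not always the same one, is clear inside to 42 mm; the other has a hidden burr (see ferrule_b)
- ferrule_b: the other ferrule, same outside, sizes and origin as ferrule_a. Either may be the bad one: its inner burr stops on the pin's tip with the rim still 15 to 16 mm above the gauge's base; the good one slides down until its rim rests on the base. A captive core inside each rattles by up to 1 mm
- gauge: fixed plug gauge: a dark steel base block 80 x 80 x 20 mm with an upright steel pin, 20 mm diameter, 38 mm tall, in the middle of its top; the pin's last 5 mm taper to 14 mm at the tip. Origin: centre of the base's underside, z up; the pin runs along z. It is rigid; a contact force on it above 100 N, even briefly, counts as forcing, so come on slowly (about 25 mm/s) with a force stop
- pin_foot (a point): on the pin's axis at the top face of the gauge's base (20 mm above the bench): the mouth rim's centre of the ferrule that fits comes to rest here
- pin_tip (a point): on the pin's axis at its top end, 38 mm above pin_foot
- tray: fixed open wooden tray, 180 x 180 mm outside, 30 mm tall, walls and floor 6 mm thick (168 mm square inside); origin: centre of its underside, x and y along its sides
- folding_rule: bystander: folded wooden rule, 120 x 18 x 12 mm, lying along its x; origin at the centre of its underside
- wax_tin: bystander: round steel tin, 56 mm diameter, 45 mm tall; origin at the centre of its underside
- leg_stub: bystander: short turned wooden leg end, up to 42 mm diameter, 85 mm tall; origin at the centre of its underside
- glue_bottle: bystander: white bottle with red cap, 60 mm diameter, 170 mm tall; origin at the centre of its underside
- tape_measure: bystander: black tape measure, 65 x 35 x 60 mm; origin at the centre of its underside
- screwdriver: bystander: screwdriver lying along its x
- offcut: bystander: wood offcut, 140 x 45 x 20 mm, lying along its x; origin at the centre of its underside
Mind the look-alikes: they are no part of the job. Leave any purple look-alike of the ferrule_a alone. What is shaped like the ferrule_b but red or yellow is not meant.

How it is judged:
At the end, for the whole second after the job is handed in: One ferrule sits on the gauge pin with its rim on the base (within 4 mm in height and sideways, tilt under 0.06 rad); the other stands upright (tilt under 0.1 rad) on the tray's floor inside its walls; both released and at rest (((z of ferrule_a in the frame of pin_foot between -0.004 and 0.004 m and horizontal distance between ferrule_a and pin_foot below 0.004 m and angle between ferrule_a's own z axis and vertical below 0.06 rad and x of ferrule_b in the frame of tray between -0.07 and 0.07 m and y of ferrule_b in the frame of tray between -0.07 and 0.07 m and z of ferrule_b in the frame of tray between 0 and 0.012 m and angle between ferrule_b's own z axis and vertical below 0.1 rad) or (z of ferrule_b in the frame of pin_foot between -0.004 and 0.004 m and horizontal distance between ferrule_b and pin_foot below 0.004 m and angle between ferrule_b's own z axis and vertical below 0.06 rad and x of ferrule_a in the frame of tray between -0.07 and 0.07 m and y of ferrule_a in the frame of tray between -0.07 and 0.07 m and z of ferrule_a in the frame of tray between 0 and 0.012 m and angle between ferrule_a's own z axis and vertical below 0.1 rad)) and linear speed of each of ferrule_a, ferrule_b below 0.02 m/s); the robot touches nothing.
It fails at once if The gauge is pushed with more than 100 N (knocked or forced) (contact force between gauge and anything else above 100 N).
It fails at once if A bystander on the bench is moved by more than 30 mm (distance of any of folding_rule, wax_tin, leg_stub, glue_bottle, tape_measure, screwdriver, offcut from where it was at the start of the episode above 0.03 m).
It also fails if it takes over 58 s, if anything falls off the work surface, if the arm or the gripper's body presses on something with over 40 N, if the wrist force passes 120 N, or if a joint passes its speed limit or range.

ROBOT

A 6-joint arm with a two-finger parallel gripper is mounted at the origin on the work surface. World frame = base frame: x ahead of the robot, y to its left, z up, the work surface at z = 0. Lengths are in m, angles in rad, forces in N, time in s.
With the tool pointing down it reaches from about 0.3 to 0.825 m from the base axis. Payload 5.4 kg.
Tool frame: the origin (TCP) lies midway between the tips of the shut fingers; the grasp point (between the pads) lies 19 mm behind it (env.pinch_z is the distance from the TCP to the grasp point, in m); z points along the fingers, y is the line along which they close (so a half turn about z gives the same grasp; the last joint's range is limited). The gripper opens to 92 mm and grips with 3 to 60 N. Pads are 20 mm wide; open, the fingers measure 128 mm over their backs; the gripper's body (75 mm by 189 mm) begins 69 mm behind the grasp point.
Start: joints at [1.04, 0.158, 1.597, -0, 1.386, -0.21], TCP at [0.181, 0.546, 0.215] pointing down, gripper open.
Joint ranges: [-2.91, 2.91], [-0.94, 2.29], [0.18, 2.7], [-1.29, 4.43], [0.17, 2.64], [-3, 3]. Speed limits (rad/s): [2.57, 2.57, 3.14, 3.14, 3.14, 3.14].

INTERFACE

Orientations are given as [roll, pitch, yaw] about the fixed x, y, z axes, in that order (R = Rz(yaw) Ry(pitch) Rx(roll)).
In Python, from station import env gives the robot as it stands. The module is installed in compiled form; this text tells all that it offers. Calls block until the motion is done:
- env.goto(position, orientation): joint-space move of the TCP to a pose.
- env.servo_line(position, attitude=None, feed=0.15, stop_force=None): straight line of the TCP; attitude=None keeps the orientation; feed is the mean speed in m/s. With stop_force (N) it stops when the force on the tool has changed by that much, and returns True; else False.
- env.goto_joints(angles): joint-space move.
- env.move_gripper(opening, force=None): finger opening in m; force is the grip in N (None keeps the last); returns when the fingers have stopped.
- env.wait(seconds).
- env.ik(position, orientation): joint angles nearest the present ones, or None.
- env.sense(): the state.
- env.snapshot(name): name is "scene" or "top" or "wrist"; returns a dict with "image" (420x560x3 uint8, red, green, blue), "intrinsics" (3x3 intrinsics, pixels), "extrinsics" (4x4, takes a point from world to camera coordinates); the wrist camera has in their place "hand_eye" (4x4, takes a point from camera to tool coordinates, whose origin is the TCP and whose axes are the flange's). Camera axes: x right, y up, looking along -z (the intrinsics and any distortion apply to the point x, -y, -z); pixel columns grow to the right and rows downward; lengths in m; the calibration is good to about 2 mm. A picture is of the moment at which its call begins: read the wrist's pose just before it. There is no depth.
A pose or a line that the arm cannot do raises env.Unreachable and nothing moves.
- env.job_done(): hands the job in; it is judged then, once.
The state is a dict: "time_s": time; "joint_pos": joint angles; "joint_vel": joint speeds; "effort": joint torques, N m; "eef_pos": TCP position; "tool_rot": TCP orientation; "contact_force": force on the tool from outside, world axes, zero at the start; "torque": the same for the moment, N m; "gripper_width": finger opening in m; "grasp_force": force on a finger pad.
Only numpy, scipy, OpenCV 4.12 (cv2) and the standard library are available. Lean on these libraries where they do the work, as an engineer would, in place of code of your own. Each camera call takes 0.05 s, during which the arm holds its last target. There are 200 camera calls.

## Working session

There is one attempt and no reset: what is moved stays moved. The work goes in short steps, each a Python script; the robot and the scene stay as the last script left them, time stands still between calls to the robot, and variables do not carry over. Pictures are saved under pics/ and viewed, at most 10 in all, crops included, and the job is handed in when it is done.

```bash
mkdir -p pics; ls; python3 - <<'E'
from station import env
import cv2, numpy as np, pickle
d={}
for n in("scene","top"):
    s=env.snapshot(n); d[n]=s
    cv2.imwrite(f"pics/{n}0.png",s["image"][:,:,::-1])
    print(n,s["intrinsics"].round(1).tolist(),s["extrinsics"].round(3).tolist(),[k for k in s])
pickle.dump(d,open("s0.pkl","wb"))
st=env.sense();print(st["time_s"],st["eef_pos"],st["tool_rot"],env.pinch_z)
E
```

```text
pics
scene [[394.7, 0.0, 275.1], [0.0, 394.7, 211.6], [0.0, 0.0, 1.0]] [[0.603, 0.798, -0.012, -0.32], [-0.583, 0.451, 0.676, 0.282], [0.544, -0.4, 0.737, -1.288], [0.0, 0.0, 0.0, 1.0]] ['image', 'intrinsics', 'extrinsics']
top [[409.0, 0.0, 273.7], [0.0, 409.0, 204.0], [0.0, 0.0, 1.0]] [[-0.011, -1.0, -0.007, -0.005], [0.983, -0.012, 0.182, -0.596], [-0.183, -0.005, 0.983, -0.953], [0.0, 0.0, 0.0, 1.0]] ['image', 'intrinsics', 'extrinsics']
0.1 [0.18106031 0.54515493 0.21373981] [-3.13991809e+00 -2.96905861e-04  2.82082401e+00] 0.0187
```

View pics/top0.png

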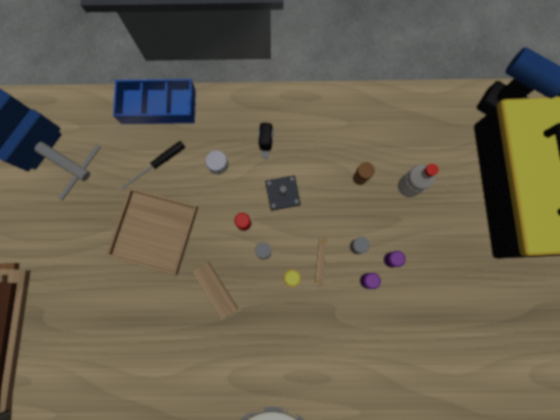

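View pics/scene0.png

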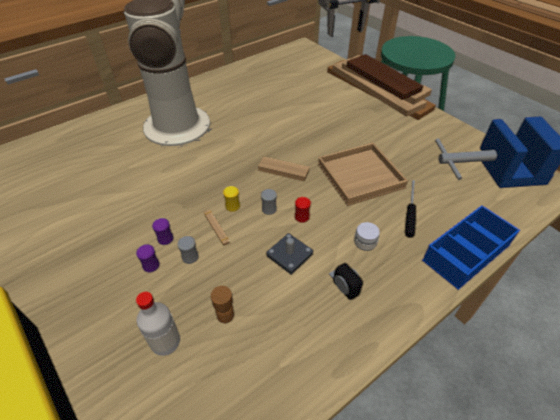

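Candidates in the top view: grey (263,251) and grey (360,246) are the steel ferrules. The red (243,221), yellow (292,278) and the two purple ones (396,259), (371,281) are look-alikes. I'll confirm this with one crop while measuring.

```bash
cat > h.py <<'E'
import numpy as np, cv2
def ray(s,u,v,E=None):
    K=s["intrinsics"];E=s["extrinsics"] if E is None else E
    d=np.array([(u-K[0,2])/K[0,0],-(v-K[1,2])/K[1,1],-1]);R=E[:3,:3];c=-R.T@E[:3,3]
    d=R.T@d;return c,d/np.linalg.norm(d)
def plane(s,u,v,z,E=None):
    c,d=ray(s,u,v,E);return c+d*(z-c[2])/d[2]
def tri(r1,r2):
    (a,d),(b,e)=r1,r2
    t=np.linalg.lstsq(np.c_[d,-e],b-a,rcond=None)[0];p,q=a+d*t[0],b+e*t[1]
    return (p+q)/2,np.linalg.norm(p-q)
def blob(mask,u,v,r=20):
    n,l,st,ce=cv2.connectedComponentsWithStats(mask.astype(np.uint8))
    i=min((i for i in range(1,n) if st[i,4]>40),key=lambda i:np.hypot(*(ce[i]-(u,v))))
    return ce[i],st[i]
E
python3 - <<'E'
import pickle,numpy as np,cv2
from h import *
d=pickle.load(open("s0.pkl","rb"));M={}
for n in d:
    im=d[n]["image"].astype(int); h=cv2.cvtColor(d[n]["image"],cv2.COLOR_RGB2HSV)
    M[n]=cv2.morphologyEx(((h[...,1]<75)&(h[...,2]>60)).astype(np.uint8),cv2.MORPH_OPEN,np.ones((3,3)))
    print(n,[h[v,u].tolist() for u,v in ([(263,251),(360,246),(283,175),(300,189),(150,230)] if n=="top" else [(268,203),(188,250),(280,255),(290,243),(360,175)])])
for (t,s) in [((263,251),(269,202)),((360,246),(188,250)),((216,161),(367,236))]:
    a,sa=blob(M["top"],*t);b,sb=blob(M["scene"],*s)
    p,e=tri(ray(d["top"],*a),ray(d["scene"],*b));print(a.round(1),sa[2:],b.round(1),sb[2:],p.round(4),round(e,4))
# gauge: pin tip rough, tray corners
p,e=tri(ray(d["top"],283,188),ray(d["scene"],290,238));print("pin tip",p.round(4),e)
for c in [(131,191),(197,206),(178,272),(110,251)]: print("tray",plane(d["top"],*c,.03).round(3))
A=cv2.resize(d["top"]["image"][140:310,190:430],None,fx=3,fy=3,interpolation=2)
cv2.imwrite("pics/crop1.png",A[:,:,::-1])
E
```

```text
scene [[30, 22, 70], [30, 7, 75], [108, 41, 74], [135, 4, 116], [16, 100, 166]]
top [[110, 15, 105], [110, 15, 104], [20, 74, 128], [20, 77, 119], [16, 88, 127]]
[262.6 249.8] [ 20  21 324] [268.5 201. ] [ 17  26 364] [0.4848 0.016  0.0307] 0.0023
[361.3 244.3] [ 20  20 308] [187.2 249. ] [ 21  28 434] [ 0.4964 -0.2256  0.0354] 0.0016
[216.3 161.4] [ 27  28 576] [366.5 235.7] [ 26  30 623] [0.7144 0.1347 0.0256] 0.0023
pin tip [ 0.6336 -0.0349  0.0658] 0.0005396279777980874
tray [0.638 0.351 0.03 ]
tray [0.598 0.182 0.03 ]
tray [0.434 0.225 0.03 ]
tray [0.487 0.395 0.03 ]
```

View pics/crop1.png

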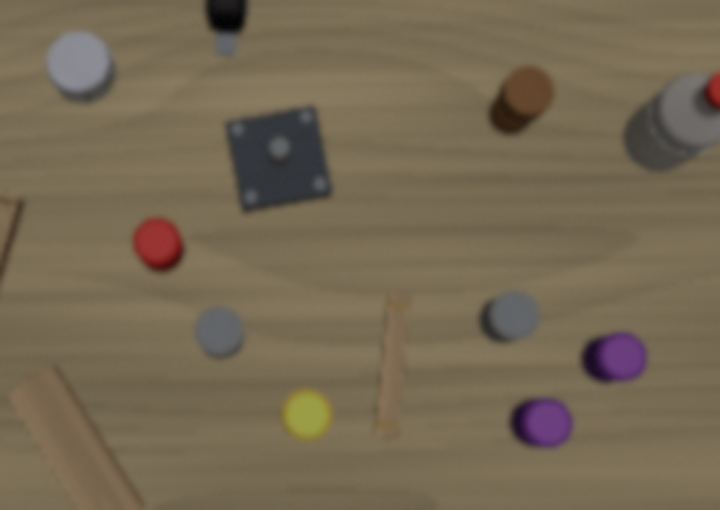

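Two grey ones at crop (219,331) and (512,316) are the ferrules; the others are red, yellow and purple. Triangulated centres have z of about 0.03, which fits a 58 mm part. Next I'll measure with the wrist camera.

```bash
python3 - <<'E'
from station import env
import cv2, numpy as np, pickle
out={}
Y=np.pi
for n,p in {"g":(.632,-.035,.27),"f1":(.485,.016,.25),"f2":(.495,-.224,.25)}.items():
    print(n,[round(x,2) for x in env.ik(p,[np.pi,0,Y])])
    env.goto(p,[np.pi,0,Y]); env.wait(.2)
    st=env.sense(); s=env.snapshot("wrist"); s["pos"]=st["eef_pos"]; s["rot"]=st["tool_rot"]; out[n]=s
    print(st["time_s"],st["eef_pos"].round(4),st["tool_rot"].round(4))
print(s["hand_eye"].round(3).tolist(),s["intrinsics"].round(1).tolist())
pickle.dump(out,open("w0.pkl","wb"))
cv2.imwrite("pics/w0.png",cv2.resize(np.hstack([out[k]["image"] for k in out]),(800,200),interpolation=cv2.INTER_AREA)[:,:,::-1])
E
```

```text
g [np.float64(-0.25), np.float64(0.28), np.float64(1.35), np.float64(0.0), np.float64(1.51), np.float64(-1.82)]
2.9083 [ 0.632  -0.0344  0.27  ] [ 3.1416e+00 -1.0000e-04 -3.1408e+00]
f1 [np.float64(-0.22), np.float64(-0.1), np.float64(1.79), np.float64(0.0), np.float64(1.45), np.float64(-1.79)]
3.8333 [0.4862 0.0154 0.2504] [-3.1414e+00  7.0000e-04  3.1410e+00]
f2 [np.float64(-0.65), np.float64(0.05), np.float64(1.64), np.float64(0.0), np.float64(1.45), np.float64(-2.22)]
5.0333 [ 0.4954 -0.2226  0.2502] [ 3.1415e+00  2.0000e-04 -3.1395e+00]
[[-0.0, 0.972, 0.234, 0.065], [1.0, 0.0, -0.0, 0.0], [-0.0, 0.234, -0.972, -0.17], [0.0, 0.0, 0.0, 1.0]] [[289.9, 0.0, 278.1], [0.0, 289.9, 209.6], [0.0, 0.0, 1.0]]
```

View pics/w0.png

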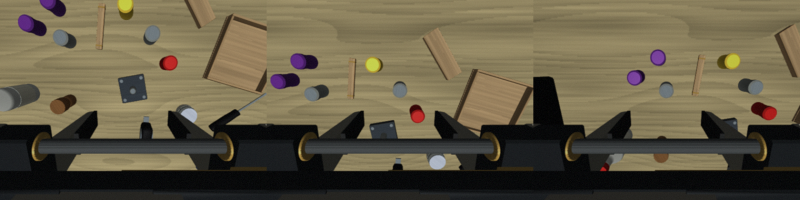

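The gauge pin is near full-resolution (275,160) in the first panel, and both ferrules are near (279,189) in theirs. I'll enlarge these.

```bash
python3 - <<'E'
import pickle,cv2,numpy as np
w=pickle.load(open("w0.pkl","rb"))
c=[]
for k,(u,v) in {"g":(278,185),"f1":(279,189),"f2":(279,189)}.items():
    c.append(cv2.resize(w[k]["image"][v-45:v+45,u-45:u+45],(265,265),interpolation=cv2.INTER_CUBIC))
    g=cv2.cvtColor(w[k]["image"],cv2.COLOR_RGB2HSV)
    if k!="g":print(k,g[150:220:4,279].tolist(),'\n',g[187,240:320:4].tolist())
cv2.imwrite("pics/w1.png",np.hstack(c)[:,:,::-1])
E
```

```text
f1 [[22, 86, 134], [22, 85, 126], [24, 86, 127], [21, 86, 143], [23, 86, 143], [22, 71, 97], [45, 9, 60], [95, 24, 118], [99, 33, 124], [101, 32, 127], [101, 33, 125], [105, 35, 130], [99, 28, 129], [97, 27, 125], [23, 79, 139], [21, 80, 143], [22, 86, 152], [23, 83, 154]] 
 [[23, 82, 140], [23, 92, 136], [22, 86, 137], [23, 78, 140], [23, 83, 139], [23, 85, 135], [22, 50, 127], [99, 21, 123], [102, 28, 120], [99, 28, 126], [99, 26, 126], [103, 28, 126], [104, 30, 126], [78, 11, 112], [22, 80, 150], [22, 83, 151], [23, 80, 150], [23, 84, 148], [22, 84, 146], [22, 83, 153]]
f2 [[23, 85, 135], [23, 81, 133], [24, 83, 135], [23, 79, 154], [21, 88, 151], [23, 80, 144], [50, 17, 46], [78, 12, 108], [98, 31, 122], [98, 31, 124], [99, 28, 127], [103, 26, 120], [104, 28, 119], [101, 32, 127], [24, 61, 129], [22, 82, 149], [23, 86, 146], [21, 85, 135]] 
 [[22, 88, 134], [23, 88, 127], [22, 88, 125], [23, 86, 124], [22, 94, 128], [20, 85, 132], [22, 38, 121], [103, 26, 116], [96, 33, 125], [108, 20, 127], [99, 28, 120], [96, 30, 119], [99, 35, 125], [72, 12, 104], [22, 82, 140], [21, 89, 138], [23, 85, 141], [23, 87, 140], [22, 91, 143], [22, 84, 146]]
```

View pics/w1.png

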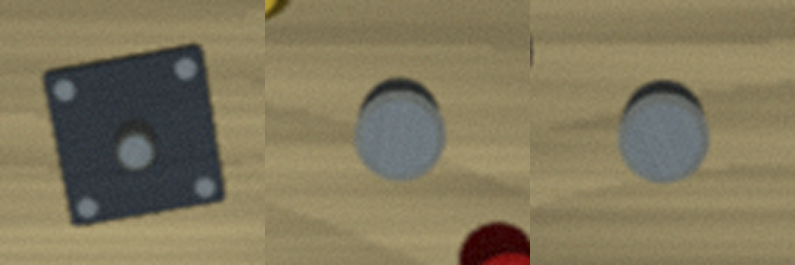

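Panels 2 and 3 show grey top discs with a dark side crescent. Panel 1 shows the bright pin tip at (135,152) inside the square base, with four bolt heads.

```bash
cat >> h.py <<'E'
from scipy.spatial.transform import Rotation as Ro
def wristE(s):
    T=np.eye(4);T[:3,:3]=Ro.from_euler("xyz",s["rot"]).as_matrix();T[:3,3]=s["pos"]
    return np.linalg.inv(T@s["hand_eye"])
def bright(s,u,v,z,R=45,smax=45,vmin=95):
    h=cv2.cvtColor(s["image"],cv2.COLOR_RGB2HSV);m=((h[...,1]<smax)&(h[...,2]>vmin)).astype(np.uint8)
    w=np.zeros_like(m);w[v-R:v+R,u-R:u+R]=1;m=cv2.morphologyEx(m*w,cv2.MORPH_OPEN,np.ones((3,3)))
    c=max(cv2.findContours(m,0,cv2.CHAIN_APPROX_NONE)[0],key=cv2.contourArea)
    (a,b),r=cv2.minEnclosingCircle(c);e=cv2.fitEllipse(c)
    p=plane(s,*e[0],z,wristE(s));q=plane(s,e[0][0]+e[1][0]/2,e[0][1],z,wristE(s))
    return p,2*np.linalg.norm(p-q),e
E
python3 - <<'E'
import pickle
from h import *
w=pickle.load(open("w0.pkl","rb"))
for k in("f1","f2"): print(k,bright(w[k],279,189,.058))
s=w["g"];print("pin",bright(s,279,192,.058,R=10,smax=90,vmin=90))
h=cv2.cvtColor(s["image"],cv2.COLOR_RGB2HSV)
m=((h[...,2]<75)).astype(np.uint8);W=np.zeros_like(m);W[140:230,233:323]=1
c=max(cv2.findContours(m*W,0,1)[0],key=cv2.contourArea);r=cv2.minAreaRect(c)
print("base",r);b=cv2.boxPoints(r);P=[plane(s,*q,.02,wristE(s)) for q in b];print(np.round(P,4),np.mean(P,0))
for u,v in[(65,90),(185,68),(205,187),(87,208)]: print(plane(s,233+u*90/265,140+v*90/265,.02,wristE(s)).round(4))
E
```

```text
f1 (array([0.48272311, 0.0174083 , 0.058     ]), np.float64(0.03720407323768695), ((279.329345703125, 189.92755126953125), (29.420148849487305, 29.998966217041016), 80.14405822753906))
f2 (array([ 0.49269137, -0.22116554,  0.058     ]), np.float64(0.036845108580006614), ((278.90106201171875, 190.6920928955078), (29.1339168548584, 30.23452377319336), 86.56243896484375))
pin (array([ 0.63326354, -0.03348027,  0.058     ]), np.float64(0.012867484441567541), ((278.4535217285156, 191.12039184570312), (9.642921447753906, 10.670403480529785), 174.57823181152344))
base ((278.52349853515625, 185.46644592285156), (53.583805084228516, 54.047237396240234), 79.99201965332031)
[[ 0.6002 -0.0782  0.02  ]
 [ 0.5869 -0.0021  0.02  ]
 [ 0.664   0.0132  0.02  ]
 [ 0.6785 -0.0662  0.02  ]] [ 0.63238571 -0.03332242  0.02      ]
[ 0.6099 -0.0672  0.02  ]
[ 0.5992 -0.0085  0.02  ]
[0.6585 0.0024 0.02  ]
[ 0.6694 -0.0571  0.02  ]
```

Pin axis is at (0.633,-0.033); three estimates agree within 1 mm. I'll grasp ferrule 1 and test it.

```bash
cat >> h.py <<'E'
from station import env
D=[np.pi,0,np.pi]; PIN=np.array([.6333,-.0331]); G=.008   # G: TCP height above the rim when grasped
def rep(t):
    s=env.sense();print(t,round(s["time_s"],2),s["eef_pos"].round(4),"w",round(s["gripper_width"],4),"gf",round(float(np.max(s["grasp_force"])),1),"F",np.round(s["contact_force"],1));return s
def pick(x,y):
    env.move_gripper(.07); env.goto([x,y,.12],D); env.servo_line([x,y,G],feed=.12,stop_force=12); rep("at")
    env.move_gripper(.02,force=30); rep("grip"); env.servo_line([x,y,.1],feed=.12); return rep("lift")
def insert():
    env.servo_line([*PIN,.1],feed=.15); env.servo_line([*PIN,.074],feed=.06); env.wait(.3); rep("above")
    hit=env.servo_line([*PIN,.019+G],feed=.025,stop_force=8); s=rep("stop %s"%hit)
    print("rim above base mm",1000*(s["eef_pos"][2]-G-.02))
E
python3 - <<'E'
from h import *
pick(.4827,.0174); insert()
E
```

```text
at 7.74 [0.4835 0.0172 0.0088] w 0.0701 gf 0.0 F [-0.6 -0.4  1.1]
grip 8.31 [0.4829 0.0173 0.0082] w 0.0392 gf 30.0 F [-1.3 -1.   0.9]
lift 9.22 [0.4819 0.0176 0.0991] w 0.0393 gf 30.0 F [-0.4  0.3 -1.5]
above 11.32 [ 0.6336 -0.0332  0.0744] w 0.0391 gf 30.0 F [ 0.1  0.7 -1.1]
stop True 12.52 [ 0.6334 -0.0331  0.0431] w 0.0391 gf 30.0 F [-0.8 -0.6  4.1]
rim above base mm 15.064864937815292
```

It stopped at 15.1 mm, which matches the burr. One more light push will rule out a false trigger from the rattling core.

```bash
python3 - <<'E'
from h import *
env.servo_line([*PIN,.047],feed=.02);env.wait(.2);rep("back")
hit=env.servo_line([*PIN,.019+G],feed=.025,stop_force=10);s=rep("again %s"%hit);print(1000*(s["eef_pos"][2]-G-.02))
s=env.snapshot("scene");cv2.imwrite("pics/jam.png",cv2.resize(s["image"][170:300,220:360],None,fx=4,fy=4)[:,:,::-1])
E
```

```text
back 13.14 [ 0.6331 -0.033   0.0467] w 0.039 gf 30.0 F [ 0.5  0.6 -1.7]
again True 13.53 [ 0.6338 -0.0331  0.0431] w 0.0393 gf 30.0 F [-0.9  0.5  3.3]
15.059217813067159
```

View pics/jam.png

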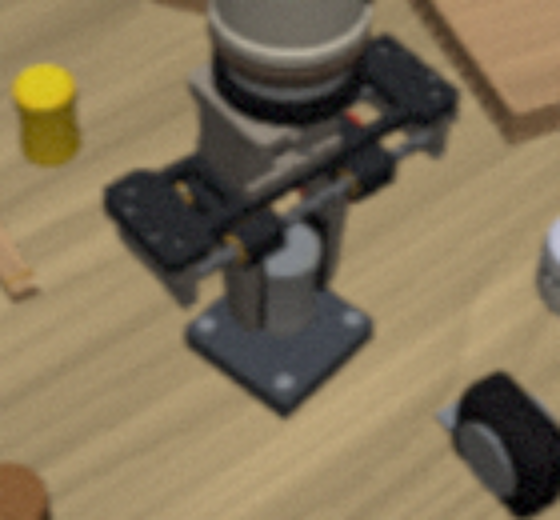

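The second push stopped at the same height, and the picture shows the ferrule at (290,270) held above the base. Ferrule 1 is the burred one, so it goes to the tray. Then I'll fetch ferrule 2.

```bash
python3 - <<'E'
from h import *
T=np.array([.539,.288])
env.servo_line([*PIN,.105],feed=.1); env.servo_line([*T,.105],feed=.25)
env.servo_line([*T,.03],feed=.12);env.wait(.2)
hit=env.servo_line([*T,.006+G-.002],feed=.025,stop_force=6);rep("tray %s"%hit)
env.move_gripper(.07);env.servo_line([*T,.12],feed=.15);rep("left")
s=env.snapshot("top");cv2.imwrite("pics/tray.png",s["image"][:,:,::-1])
s=pick(.4927,-.2212)
insert()
E
```

```text
tray True 17.43 [0.5385 0.2879 0.0142] w 0.0389 gf 30.0 F [-0.4 -0.5  5.5]
left 18.91 [0.5382 0.2878 0.1189] w 0.0703 gf 0.0 F [-0.8  0.1 -0.3]
at 22.12 [ 0.4934 -0.2217  0.0089] w 0.0697 gf 0.0 F [-0.4  0.5 -0.2]
grip 22.69 [ 0.4929 -0.2214  0.0082] w 0.0389 gf 30.0 F [ 0.5 -0.   0.6]
lift 23.61 [ 0.492  -0.2207  0.099 ] w 0.0392 gf 30.0 F [-0.8  0.4 -3.4]
above 26.21 [ 0.6336 -0.0332  0.0745] w 0.0393 gf 30.0 F [ 0.2 -0.2 -1. ]
stop True 28.03 [ 0.6334 -0.0332  0.0282] w 0.0394 gf 30.0 F [-1.4 -0.   4.5]
rim above base mm 0.1918468877639204
```

Ferrule 2 slid home, with its rim 0.2 mm above the base. Releasing it, then checking both.

```bash
python3 - <<'E'
from h import *
env.move_gripper(.07);env.servo_line([*PIN,.14],feed=.1);rep("up")
env.goto([.5,.05,.3],D);env.goto_joints([1.04,.158,1.597,0,1.386,-.21]);rep("home")
a,b=env.snapshot("top"),env.snapshot("scene")
import pickle;pickle.dump({"top":a,"scene":b},open("s1.pkl","wb"))
A=cv2.resize(a["image"][130:330,100:460],(720,400));B=b["image"][120:320,130:430]
cv2.imwrite("pics/end.png",np.vstack([a["image"][130:330,100:460][:,:],cv2.resize(B,(360,240))])[:,:,::-1].repeat(1,0))
for n,s in(("top",a),("scene",b)):
    h=cv2.cvtColor(s["image"],cv2.COLOR_RGB2HSV);m=cv2.morphologyEx(((h[...,1]<60)&(h[...,2]>60)).astype(np.uint8),cv2.MORPH_OPEN,np.ones((3,3)))
    K,E=s["intrinsics"],s["extrinsics"]
    for P in((*PIN,.049),(.539,.288,.035)):
        c=E[:3,:3]@np.array(P)+E[:3,3];u,v=K[0,0]*c[0]/-c[2]+K[0,2],-K[1,1]*c[1]/-c[2]+K[1,2]
        q,st=blob(m,u,v);print(n,"expected",round(u,1),round(v,1),"seen",q.round(1),st[2:])
E
```

```text
up 29.93 [ 0.6327 -0.033   0.139 ] w 0.0698 gf 0.0 F [ 0.4 -0.7  0.1]
home 32.97 [0.1822 0.5455 0.2149] w 0.0697 gf 0.0 F [-0.2  0.5 -0.3]
top expected 282.1 189.6 seen [281.6 184.6] [ 31  21 406]
top expected 153.5 229.3 seen [151.1 228.1] [ 17  17 229]
scene expected 290.3 242.2 seen [289.8 249.4] [ 45  41 998]
scene expected 360.3 167.5 seen [360.4 167.4] [ 16  24 277]
```

View pics/end.png

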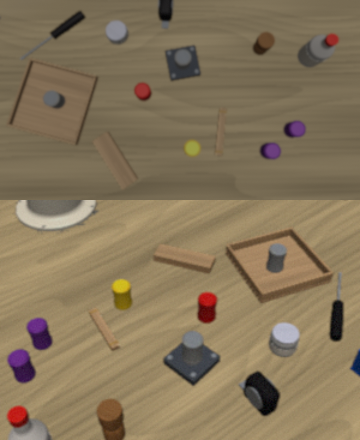

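The picture shows the good ferrule seated on the gauge at (192,345) and the burred one upright in the tray at (277,257). The bystanders look unmoved.

```bash
python3 -c "
from station import env
print(env.job_done())"
```

```text
the job is handed in; nothing more can be done
None
```

The job is handed in: the ferrule that fits (the one that stood on the right, y ≈ -0.22) is fully home on the gauge pin, and the one that jammed 15 mm up (y ≈ 0.02) stands upright in the tray, both released at about 33 s of the 58 s allowed; the call returned no verdict.

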